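# Tip two chilling balls from the pouring cup into the bowl

## Robot

A 6-joint arm with a two-finger parallel gripper is mounted at the origin on the work surface. World frame = base frame: x ahead of the robot, y to its left, z up, the work surface at z = 0. Lengths are in m, angles in rad, forces in N, time in s.
With the tool pointing down it reaches from about 0.3 to 0.75 m from the base axis. Payload 8.5 kg.
Tool frame: the origin (TCP) lies where the fingers leave the gripper's body, on its centre line; the fingertips stand 64 mm ahead of it and the grasp point (between the pads) lies 45 mm ahead of it; z points along the fingers, y is the line along which they close (so a half turn about z gives the same grasp; the last joint's range is limited). The gripper opens to 88 mm and grips with 3 to 60 N. Pads are 18 mm wide; open, the fingers measure 123 mm over their backs; the gripper's body (75 mm by 187 mm) begins 45 mm behind the grasp point.
Start: joints at [-1.516, 0.381, 1.297, -0, 1.464, -0.215], TCP at [0.147, -0.53, 0.303] pointing down, gripper open.
Joint ranges: [-3.11, 3.11], [-0.89, 2.33], [0.22, 2.48], [-1.42, 4.56], [0.17, 2.85], [-2.88, 2.88]. Speed limits (rad/s): [2.39, 2.39, 3.14, 3.14, 3.14, 3.14].

## Interface

Orientations are given as a rotation vector (axis times angle).
In Python, from station import telemetry, optics, workorder gives the robot as it stands.
- The arm moves only by the tool carry_out, never from a script. Its argument "plan" is a list of rows, each a list of 3 entries, a list of its own where there are three numbers: the shift along the tool's x, y, z in m, then the turn about the tool's z in degrees, then the finger opening in m, from 0 to 0.0881. In form: [[[dx, dy, dz], turn, claw], ...]. A call has 1 to 5 rows; each row is the pose to reach, as a shift and turn from the pose commanded when the call began, along the tool's axes at that moment; what a row does not reach only later rows make up. A row lasts 1/10 s, in which the tool goes at most 50 mm and 8.59 degrees, less where a joint would pass 70% of its speed; a pose out of reach is approached as far as the arm can. A call with a gripper value outside its range is refused whole. The fingers move at their own pace and stop on an object; "force" is the grip in N (left out, the last holds). Time passes only in rows, so rows that repeat a pose let the fingers close. It gives the time, the measured TCP pose, the force, the opening and the grip force at its end, in the units of the state.
- telemetry.read_state(): the state, without advancing time (a new reading comes with each control period).
- optics.read_camera(name): name is "side" or "top"; returns the picture (400x640x3 uint8, red, green, blue); there is no depth.
- optics.get_calibration(name): a dict with "K" (3x3 intrinsics, pixels), "R" (3x3) and "t" (3): a world point X has camera coordinates R X + t. Camera axes: x right, y down, z forward; pixel columns grow to the right and rows downward; lengths in m; the calibration is good to about 2 mm. A picture is of the moment at which its call begins. get_calibration takes no time and is no camera call.
- workorder.job_done(): hands the job in; it is judged then, once.
The state is a dict: "time_s": time; "qpos": joint angles; "qd": joint speeds; "joint_torque": joint torques, N m; "tool_pos": TCP position; "orientation": TCP orientation; "ft_force": force on the tool from outside, world axes, zero at the start; "ft_torque": the same for the moment, N m; "opening": finger opening in m; "grasp_force": force on a finger pad.
Only numpy, scipy, OpenCV 4.12 (cv2) and the standard library are available. Lean on these libraries where they do the work, as an engineer would, in place of code of your own. Each camera call takes 0.05 s, during which the arm holds its last target. There are 200 camera calls.

## Task

Pick up the white trough-shaped cup of chilling balls and tilt it little by little over the large steel bowl until exactly two of the three balls have dropped in, judging by the weight it loses, then stand the cup with the last ball in it upright back on its wooden board and let go. Do not spill a ball onto the counter or the board, do not pick balls with the gripper, and leave the bowl and everything else on the counter where it is.

Things in the scene. Friction and masses are not known exactly. Their poses are not given: they have to be found in the camera images.
- cup: white trough-shaped pouring cup, 190 long (its x), 47 wide (its y), 62 high (74 at the back), on a flat foot 110 by 43 by 10. Origin: centre of the foot's underside; z up. Its flat, upright, parallel long sides, 47 apart outside, can be pinched from above at mid-length (x = 0), best some 50 above the origin. The front (-x) is the open pouring lip, the back is closed. Empty 0.2 to 0.3 kg
- cup_lip (a point): middle of the lip's edge, 95 in front of (-x) and 14 above the cup's origin. As the front is tilted down, the balls roll over it one after another: the first somewhere between 25 and 47 degrees of tilt, each further one some 4 to 20 degrees later; they land some 20 to 80 ahead of the lip if it is 100 above the bowl's floor
- cup_mid (a point): point inside the cup, 30 above its origin. The channel between the long sides is 37 wide, its floor flat, 14 above the origin. Five ribs across the floor, 2 high at the lip, each one behind it higher, the last 6, part it into five cells; the balls lie singly in three of the cells, which ones differs from run to run
- bowl: round open steel bowl, the larger of the two bowls, 170 across the rim, 75 high, standing loose on the counter (0.6 kg). Origin: centre of its underside
- bowl_in (a point): centre of the bowl's inner floor
- board: fixed wooden board, 280 (its x) by 160 (its y) by 18 thick, on which the cup stands. Origin: centre of the underside
- tumbler: green glass tumbler, 68 across, 85 high, a bystander. Origin: centre of the underside
- ramekin: small white bowl, 80 across, 45 high, a bystander. Origin: centre of the underside
- mill: dark wooden pepper mill, 56 across, 170 high, a bystander. Origin: centre of the underside
- mug: white mug, 80 across, 90 high, a bystander. Origin: centre of the underside
- jar: amber storage jar with a cork lid, 84 across, 150 high, a bystander. Origin: centre of the underside
- spoon: wooden spoon, 170 long, lying on the counter, a bystander
- ball1: one of the three alike drink-chilling balls of polished steel, 32 across, which start in the cup; some solid, some hollow, which does not show: 66 to 154 g each. Origin: its centre
- ball2: one of the three alike drink-chilling balls of polished steel, 32 across, which start in the cup; some solid, some hollow, which does not show: 66 to 154 g each. Origin: its centre
- ball3: one of the three alike drink-chilling balls of polished steel, 32 across, which start in the cup; some solid, some hollow, which does not show: 66 to 154 g each. Origin: its centre

How it is judged:
By the outcome, as a careful person would: the job done as asked, in the order asked, and still so for the second after the job is handed in, with the robot touching nothing.
It also fails if it takes over 72 s, if anything falls off the work surface, if the arm or the gripper's body presses on something with over 40 N, if the wrist force passes 120 N, or if a joint passes its speed limit or range.

## Working session

There is one attempt and no reset: what is moved stays moved. The work goes in short steps, Python scripts to look and compute and a tool call to move; the robot and the scene stay as the last step left them, time stands still between calls to the robot, and variables do not carry over. Pictures are saved under pics/ and viewed, at most 10 in all, crops included, and the job is handed in when it is done.

Besides the shell and the picture viewer there is one more tool, called after "Emit:" in YAML: its name, and indented under it one key for each argument. carry_out: Moves the arm, as the interface text tells. Its arguments: {"type":"object","properties":{"plan":{"type":"array"},"force":{"type":"number"}},"required":["plan"]}

```bash
ls; mkdir -p pics; python3 - <<'E'
from station import telemetry, optics
import cv2
for n in("top","side"):
    im=optics.read_camera(n); cv2.imwrite(f"pics/{n}0.png",im[:,:,::-1])
    c=optics.get_calibration(n); print(n,c)
print(telemetry.read_state())
E
```

```text
pics
top {'K': array([[412.97375449,   0.        , 317.12339181],
       [  0.        , 412.97375449, 200.5059111 ],
       [  0.        ,   0.        ,   1.        ]]), 'R': array([[ 0.02684015, -0.99955659,  0.01289307],
       [-0.9913457 , -0.02827325, -0.12819645],
       [ 0.12850413, -0.00934068, -0.99166498]]), 't': array([-0.01493004,  0.59321191,  1.31511446])}
side {'K': array([[407.86674369,   0.        , 322.54478032],
       [  0.        , 407.86674369, 201.88993973],
       [  0.        ,   0.        ,   1.        ]]), 'R': array([[-0.87835495, -0.47793033,  0.00867122],
       [-0.26225245,  0.46665055, -0.84466616],
       [ 0.39964514, -0.74419075, -0.53522322]]), 't': array([0.52439237, 0.21822228, 1.20391232])}
{'time_s': 0.1, 'qpos': array([-1.51630681e+00,  3.81136218e-01,  1.29813326e+00, -2.46985098e-05,
        1.46361792e+00, -2.15343335e-01]), 'qd': array([ 0.00039729, -0.00443663, -0.00144527,  0.00073525,  0.00040962,
        0.00051917]), 'joint_torque': array([ 2.46589501e-03, -4.38656437e+01, -2.24912167e+01,  7.14264717e-02,
        3.42035363e-02, -8.07919014e-05]), 'tool_pos': array([ 0.14657476, -0.52993811,  0.30221283]), 'orientation': array([-3.11176232e+00, -4.22398045e-01, -1.24896369e-04]), 'ft_force': array([-0.07839406,  0.16055654,  0.21569307]), 'ft_torque': array([-0.05429609, -0.01845167, -0.03986767]), 'grasp_force': 0.0, 'opening': 0.0882608203071686}
```

View pics/top0.png

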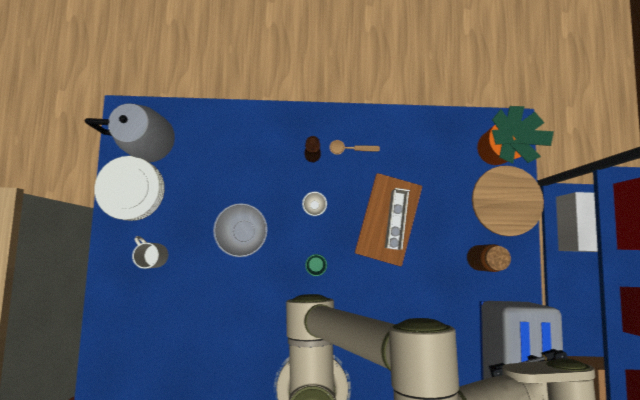

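View pics/side0.png

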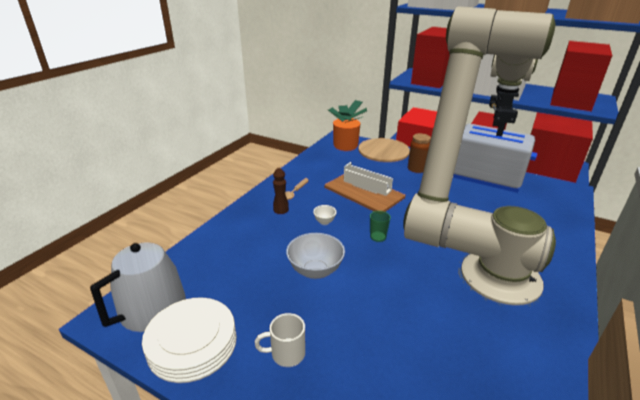

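```bash
cat > h.py <<'E'
import numpy as np, cv2
from station import telemetry, optics
def ray(n,u,v):
    c=optics.get_calibration(n); R=c["R"]; d=R.T@np.linalg.solve(c["K"],[u,v,1.]); return -R.T@c["t"],d
def onz(n,u,v,z):
    o,d=ray(n,u,v); return o+d*(z-o[2])/d[2]
E
python3 - <<'E'
from h import *
im=cv2.imread("pics/top0.png"); a=cv2.resize(im[160:280,340:440],None,fx=5,fy=5,interpolation=cv2.INTER_CUBIC)[:,:500]
s=cv2.imread("pics/side0.png"); b=cv2.resize(s[150:220,320:410],None,fx=3.2,fy=3.2,interpolation=cv2.INTER_CUBIC)
o=np.zeros((600,800,3),np.uint8); o[:a.shape[0],:500]=a; o[:b.shape[0],500:500+b.shape[1]]=b
cv2.imwrite("pics/crop.png",o)
# cup: bright low-sat pixels
hsv=cv2.cvtColor(im,cv2.COLOR_BGR2HSV)
m=((hsv[...,1]<60)&(hsv[...,2]>130)).astype(np.uint8); m[:,:360]=0;m[:,430:]=0;m[:175]=0;m[260:]=0
r=cv2.minAreaRect(np.argwhere(m)[:,::-1].astype(np.float32)); print("cup rect",r,[onz("top",*p,.075)for p in cv2.boxPoints(r)])
# bowl
m=((hsv[...,1]<90)&(hsv[...,2]>60)).astype(np.uint8); m[:,:205]=0;m[:,275:]=0;m[:195]=0;m[265:]=0
e=cv2.minEnclosingCircle(np.argwhere(m)[:,::-1].astype(np.float32)); print("bowl",e,onz("top",*e[0],.075))
m=((hsv[...,0]<20)&(hsv[...,1]>90)).astype(np.uint8); m[:,:350]=0;m[:,430:]=0;m[:170]=0;m[270:]=0
m=cv2.morphologyEx(m,cv2.MORPH_CLOSE,np.ones((25,25)))
r=cv2.minAreaRect(np.argwhere(m)[:,::-1].astype(np.float32)); print("board",r,onz("top",*r[0],.018))
for n,u,v in(("tumbler",316,265),("ramekin",314,203)): print(n,onz("top",u,v,.06))
E
```

```text
cup rect ((397.7259216308594, 218.58912658691406), (15.410541534423828, 60.78892517089844), 7.001267910003662) [array([ 0.44474241, -0.22010642,  0.075     ]), array([ 0.63776929, -0.24290359,  0.075     ]), array([ 0.63308908, -0.29209322,  0.075     ]), array([ 0.44017085, -0.26836977,  0.075     ])]
bowl ((239.6999969482422, 229.6999969482422), 27.140106201171875) [0.48895975 0.24323354 0.075     ]
board ((388.38848876953125, 219.2423095703125), (48.062774658203125, 83.408203125), 15.255120277404785) [ 0.54016084 -0.23652771  0.018     ]
tumbler [ 3.85043199e-01 -2.71767746e-04  6.00000000e-02]
ramekin [0.58219821 0.0115364  0.06      ]
```

View pics/crop.png

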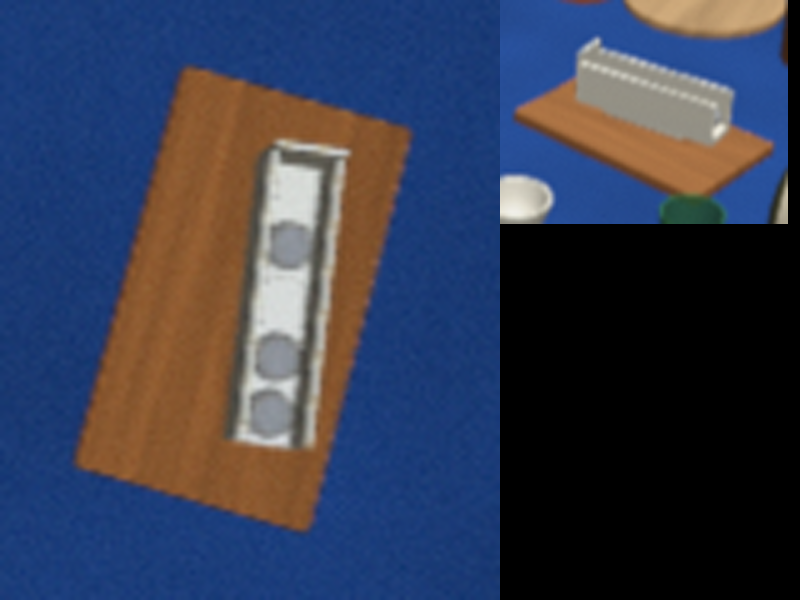

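Emit:
carry_out:
  plan:
    - [[0,0,-0.05],0,0.088]
    - [[0,0,-0.1],0,0.088]
    - [[0,0,-0.15],0,0.088]
    - [[0,0,-0.2],0,0.088]
    - [[0,0,-0.25],0,0.088]

```text
time_s: 0.6
tool_pos: [0.1466, -0.5293, 0.5547]
orientation: [-3.113, -0.423, -0.0]
ft_force: [0.2, -0.7, 0.9]
opening: 0.0884
grasp_force: 0.0
```

Emit:
carry_out:
  plan:
    - [[0,0,-0.05],0,0.088]
    - [[0,0,-0.1],0,0.088]
    - [[0,0,-0.15],0,0.088]
    - [[0,0,-0.2],0,0.088]
    - [[0,0,-0.25],0,0.088]

```text
time_s: 1.1
tool_pos: [0.1322, -0.4772, 0.6773]
orientation: [3.094, 0.42, 0.003]
ft_force: [-0.2, -0.1, -0.4]
opening: 0.088
grasp_force: 0.0
```

Emit:
carry_out:
  plan:
    - [[0,0.05,0],0,0.088]
    - [[0,0.1,0],0,0.088]
    - [[0,0.15,0],0,0.088]
    - [[0,0.2,0],0,0.088]
    - [[0,0.25,0],0,0.088]

```text
time_s: 1.6
tool_pos: [0.1602, -0.5791, 0.5974]
orientation: [3.076, 0.418, 0.008]
ft_force: [0.5, -0.5, 0.5]
opening: 0.0879
grasp_force: 0.0
```

```bash
python3 -c "
from station import telemetry as t
s=t.read_state();print(s['qpos'],s['tool_pos'],s['orientation'])"
```

```text
[-1.50007239  0.52348236  0.22155704  0.01041442  2.3590833  -0.19161833] [ 0.16019188 -0.57914299  0.59736032] [3.07553518 0.41752703 0.00764678]
```

Emit:
carry_out:
  plan:
    - [[0,-0.05,0],0,0.088]
    - [[0,-0.1,0],0,0.088]

```text
time_s: 1.8
tool_pos: [0.1351, -0.4919, 0.59]
orientation: [3.083, 0.418, 0.009]
ft_force: [0.3, -0.3, 2.7]
opening: 0.0879
grasp_force: 0.0
```

```bash
python3 -c "
from station import telemetry as t
s=t.read_state();print(s['qpos'],s['tool_pos'],s['orientation'],sum(s['qpos'][[1,2,4]])-3.14159)"
```

```text
[-1.5385312   0.28048214  0.64178599  0.01071077  2.18962687 -0.23123446] [ 0.13506182 -0.49189017  0.59002608] [3.08289802 0.41849063 0.00877326] -0.02969500343532472
```

Emit:
carry_out:
  plan:
    - [[0,0.4,0],0,0.088]

```text
time_s: 1.9
tool_pos: [0.1475, -0.5128, 0.5979]
orientation: [3.101, 0.422, 0.011]
ft_force: [0.1, -1.9, 4.8]
opening: 0.0881
grasp_force: 0.0
```

Emit:
carry_out:
  plan:
    - [[0,0.4,0],0,0.088]

```text
time_s: 2.0
tool_pos: [0.1606, -0.5747, 0.5999]
orientation: [3.072, 0.416, 0.008]
ft_force: [0.2, -2.1, 1.7]
opening: 0.0878
grasp_force: 0.0
```

Emit:
carry_out:
  plan:
    - [[0,0.4,0],0,0.088]

```text
time_s: 2.1
tool_pos: [0.1681, -0.6086, 0.5686]
orientation: [3.07, 0.416, 0.012]
ft_force: [-0.2, -2.1, -1.0]
opening: 0.0882
grasp_force: 0.0
```

Emit:
carry_out:
  plan:
    - [[0,0.4,0],0,0.088]

```text
time_s: 2.2
tool_pos: [0.1746, -0.6319, 0.5495]
orientation: [3.044, 0.413, 0.015]
ft_force: [-0.6, 0.0, 0.7]
opening: 0.0882
grasp_force: 0.0
```

Emit:
carry_out:
  plan:
    - [[0,0.4,0],0,0.088]

```text
time_s: 2.3
tool_pos: [0.1805, -0.653, 0.5303]
orientation: [3.024, 0.41, 0.019]
ft_force: [-0.9, -0.3, 0.9]
opening: 0.0881
grasp_force: 0.0
```

```bash
python3 -c "
from station import telemetry as t
s=t.read_state();print(s['qpos'],s['tool_pos'],s['orientation'],sum(s['qpos'][[1,2,4]])-3.14159)"
```

```text
[-1.47991747  0.63296583  0.22204818  0.02008166  2.19681978 -0.16645175] [ 0.18053342 -0.65298147  0.53032519] [3.02352253 0.41040872 0.01882764] -0.08975620583719701
```

Emit:
carry_out:
  plan:
    - [[0.11,-0.22,0.04],0,0.088]
    - [[0.11,-0.22,0.04],0,0.088]
    - [[0.11,-0.22,0.04],0,0.088]
    - [[0.11,-0.22,0.04],0,0.088]
    - [[0.11,-0.22,0.04],0,0.088]

```text
time_s: 2.8
tool_pos: [0.2264, -0.4251, 0.4749]
orientation: [3.023, 0.41, 0.019]
ft_force: [1.2, -0.9, 0.3]
opening: 0.0881
grasp_force: 0.0
```

Emit:
carry_out:
  plan:
    - [[0.11,-0.22,0.04],0,0.088]
    - [[0.11,-0.22,0.04],0,0.088]
    - [[0.11,-0.22,0.04],0,0.088]
    - [[0.11,-0.22,0.04],0,0.088]
    - [[0.11,-0.22,0.04],0,0.088]

```text
time_s: 3.3
tool_pos: [0.2747, -0.1884, 0.4154]
orientation: [3.023, 0.409, 0.02]
ft_force: [0.7, 0.4, -0.2]
opening: 0.0881
grasp_force: 0.0
```

Emit:
carry_out:
  plan:
    - [[0.05,-0.12,0.02],0,0.088]
    - [[0.05,-0.12,0.02],0,0.088]
    - [[0.05,-0.12,0.02],0,0.088]
    - [[0.05,-0.12,0.02],0,0.088]

```text
time_s: 3.7
tool_pos: [0.2914, -0.0605, 0.3845]
orientation: [3.023, 0.419, 0.02]
ft_force: [-0.4, 0.1, -0.8]
opening: 0.0879
grasp_force: 0.0
```

```bash
cat >> h.py <<'E'
from scipy.spatial.transform import Rotation as Ro
def st():
    s=telemetry.read_state(); R=Ro.from_rotvec(s['orientation']).as_matrix()
    print('t',s['time_s'],'q',s['qpos'].round(3),'p',s['tool_pos'].round(4),'F',s['ft_force'].round(2),'op',round(s['opening'],4),'g',s['grasp_force'])
    print('x',R[:,0].round(3),'y',R[:,1].round(3),'z',R[:,2].round(3),'tilt',np.degrees(np.arccos(-R[2,2])).round(2))
    return s,R
E
python3 -c "
from h import *
st()"
```

```text
t 3.7 q [-0.57  -0.167  1.701 -0.06   1.539  0.725] p [ 0.2914 -0.0605  0.3845] F [-0.44  0.09 -0.8 ] op 0.0879 g 0.0
x [0.962 0.272 0.   ] y [ 0.271 -0.958  0.091] z [ 0.025 -0.087 -0.996] tilt 5.2
```

Emit:
carry_out:
  plan:
    - [[-0.05,0,0],0,0.088]
    - [[-0.1,0,0],0,0.088]
    - [[-0.15,0,0],0,0.088]

```text
time_s: 4.0
tool_pos: [0.1799, -0.0971, 0.3861]
orientation: [3.023, 0.412, 0.019]
ft_force: [-0.2, -0.7, 0.5]
opening: 0.0878
grasp_force: 0.0
```

```bash
python3 -c "
from h import *
st()"
```

```text
t 4.0 q [-1.086 -0.399  1.831 -0.02   1.62   0.212] p [ 0.1799 -0.0971  0.3861] F [-0.24 -0.66  0.47] op 0.0878 g 0.0
x [ 0.963  0.268 -0.   ] y [ 0.267 -0.959  0.091] z [ 0.024 -0.088 -0.996] tilt 5.25
```

Emit:
carry_out:
  plan:
    - [[0.1,-0.19,0.11],0,0.088]
    - [[0.1,-0.19,0.11],0,0.088]
    - [[0.1,-0.19,0.11],0,0.088]
    - [[0.1,-0.19,0.11],0,0.088]
    - [[0.1,-0.19,0.11],0,0.088]

```text
time_s: 4.5
tool_pos: [0.2213, 0.0519, 0.2907]
orientation: [3.025, 0.406, 0.022]
ft_force: [1.6, -0.6, 0.2]
opening: 0.088
grasp_force: 0.0
```

Emit:
carry_out:
  plan:
    - [[-0.1,0.03,0],0,0.088]
    - [[-0.1,0.03,0],0,0.088]

```text
time_s: 4.7
tool_pos: [0.1712, 0.0183, 0.2939]
orientation: [3.025, 0.443, 0.015]
ft_force: [0.0, -1.1, 0.5]
opening: 0.0877
grasp_force: 0.0
```

```bash
python3 -c "
from h import *
st()"
```

```text
t 4.7 q [-0.562 -0.407  2.097 -0.059  1.389  0.727] p [0.1712 0.0183 0.2939] F [ 0.05 -1.11  0.48] op 0.0877 g 0.0
x [ 0.958  0.287 -0.003] y [ 0.286 -0.954  0.085] z [ 0.022 -0.082 -0.996] tilt 4.89
```

Emit:
carry_out:
  plan:
    - [[0.11,-0.13,-0.09],0,0.088]
    - [[0.11,-0.13,-0.09],0,0.088]
    - [[0.11,-0.13,-0.09],0,0.088]
    - [[0.11,-0.13,-0.09],0,0.088]

```text
time_s: 5.1
tool_pos: [0.222, 0.1226, 0.349]
orientation: [3.028, 0.402, 0.02]
ft_force: [1.2, -2.1, -0.1]
opening: 0.0882
grasp_force: 0.0
```

Emit:
carry_out:
  plan:
    - [[0.11,-0.13,-0.09],0,0.088]
    - [[0.11,-0.13,-0.09],0,0.088]
    - [[0.11,-0.13,-0.09],0,0.088]
    - [[0.11,-0.13,-0.09],0,0.088]

```text
time_s: 5.5
tool_pos: [0.2919, 0.286, 0.4274]
orientation: [3.028, 0.41, 0.02]
ft_force: [1.2, -1.2, 0.5]
opening: 0.0883
grasp_force: 0.0
```

Emit:
carry_out:
  plan:
    - [[-0.15,-0.19,-0.07],0,0.088]
    - [[-0.15,-0.19,-0.07],0,0.088]
    - [[-0.15,-0.19,-0.07],0,0.088]
    - [[-0.15,-0.19,-0.07],0,0.088]
    - [[-0.15,-0.19,-0.07],0,0.088]

```text
time_s: 6.0
tool_pos: [0.095, 0.4324, 0.48]
orientation: [3.029, 0.407, 0.019]
ft_force: [0.6, 0.4, 0.1]
opening: 0.0877
grasp_force: 0.0
```

Emit:
carry_out:
  plan:
    - [[-0.15,-0.19,-0.07],0,0.088]
    - [[-0.15,-0.19,-0.07],0,0.088]
    - [[-0.15,-0.19,-0.07],0,0.088]
    - [[-0.15,-0.19,-0.07],0,0.088]
    - [[-0.15,-0.19,-0.07],0,0.088]

```text
time_s: 6.5
tool_pos: [-0.0998, 0.58, 0.5326]
orientation: [3.029, 0.408, 0.018]
ft_force: [1.9, 0.7, 1.8]
opening: 0.0881
grasp_force: 0.0
```

```bash
python3 -c "
from h import *
st()"
```

```text
t 6.5 q [ 1.548  0.472  0.51  -0.032  2.242  2.833] p [-0.0998  0.58    0.5326] F [1.87 0.67 1.84] op 0.0881 g 0.0
x [0.964 0.264 0.   ] y [ 0.263 -0.961  0.086] z [ 0.023 -0.082 -0.996] tilt 4.91
```

Emit:
carry_out:
  plan:
    - [[0.1,-0.37,-0.18],0,0.088]

```text
time_s: 6.6
tool_pos: [-0.1023, 0.613, 0.5448]
orientation: [3.03, 0.417, 0.018]
ft_force: [-0.3, 0.7, 1.2]
opening: 0.0881
grasp_force: 0.0
```

Emit:
carry_out:
  plan:
    - [[0.1,-0.37,-0.18],0,0.088]

```text
time_s: 6.7
tool_pos: [-0.0959, 0.6343, 0.536]
orientation: [3.039, 0.413, 0.016]
ft_force: [-0.2, -3.8, 6.5]
opening: 0.0877
grasp_force: 0.0
```

Emit:
carry_out:
  plan:
    - [[0.1,-0.37,-0.18],0,0.088]

```text
time_s: 6.8
tool_pos: [-0.0904, 0.6496, 0.5225]
orientation: [3.056, 0.413, 0.015]
ft_force: [0.4, 0.7, 0.7]
opening: 0.0878
grasp_force: 0.0
```

```bash
python3 -c "
from h import *
st()"
```

```text
t 6.8 q [ 1.535  0.643  0.225 -0.027  2.329  2.819] p [-0.0904  0.6496  0.5225] F [0.37 0.75 0.65] op 0.0878 g 0.0
x [0.964 0.265 0.002] y [ 0.265 -0.963  0.059] z [ 0.018 -0.056 -0.998] tilt 3.36
```

Emit:
carry_out:
  plan:
    - [[0.05,-0.37,-0.25],0,0.088]

```text
time_s: 6.9
tool_pos: [-0.0908, 0.6564, 0.5208]
orientation: [3.084, 0.414, 0.017]
ft_force: [-0.5, -0.4, 0.1]
opening: 0.0881
grasp_force: 0.0
```

Emit:
carry_out:
  plan:
    - [[0.05,-0.37,-0.25],0,0.088]

```text
time_s: 7.0
tool_pos: [-0.0926, 0.6615, 0.5205]
orientation: [3.11, 0.419, 0.018]
ft_force: [0.7, -0.6, -0.5]
opening: 0.0884
grasp_force: 0.0
```

Emit:
carry_out:
  plan:
    - [[0.05,-0.37,-0.25],0,0.088]

```text
time_s: 7.1
tool_pos: [-0.094, 0.6669, 0.5192]
orientation: [-3.093, -0.418, -0.018]
ft_force: [-0.2, -0.2, 0.4]
opening: 0.0882
grasp_force: 0.0
```

```bash
python3 -c "
from h import *
st()"
```

```text
t 7.1 q [ 1.538  0.649  0.221 -0.011  2.249  2.833] p [-0.094   0.6669  0.5192] F [-0.2  -0.24  0.37] op 0.0882 g 0.0
x [0.964 0.265 0.014] y [ 0.266 -0.964 -0.019] z [ 0.009  0.022 -1.   ] tilt 1.37
```

Emit:
carry_out:
  plan:
    - [[0.073,0.212,0.02],0,0.088]
    - [[0.073,0.212,0.02],0,0.088]
    - [[0.073,0.212,0.02],0,0.088]
    - [[0.073,0.212,0.02],0,0.088]
    - [[0.073,0.212,0.02],0,0.088]

```text
time_s: 7.6
tool_pos: [0.0332, 0.4793, 0.4977]
orientation: [-3.092, -0.418, -0.021]
ft_force: [-0.4, -0.0, 1.0]
opening: 0.0883
grasp_force: 0.0
```

Emit:
carry_out:
  plan:
    - [[0.073,0.212,0.02],0,0.088]
    - [[0.073,0.212,0.02],0,0.088]
    - [[0.073,0.212,0.02],0,0.088]
    - [[0.073,0.212,0.02],0,0.088]
    - [[0.073,0.212,0.02],0,0.088]

```text
time_s: 8.1
tool_pos: [0.1599, 0.2951, 0.4749]
orientation: [-3.094, -0.416, -0.024]
ft_force: [-0.7, 0.6, 0.2]
opening: 0.0882
grasp_force: 0.0
```

Emit:
carry_out:
  plan:
    - [[0.073,0.212,0.02],0,0.088]
    - [[0.073,0.212,0.02],0,0.088]
    - [[0.073,0.212,0.02],0,0.088]
    - [[0.073,0.212,0.02],0,0.088]
    - [[0.073,0.212,0.02],0,0.088]

```text
time_s: 8.6
tool_pos: [0.2872, 0.1106, 0.4523]
orientation: [-3.098, -0.414, -0.024]
ft_force: [0.4, 0.5, -0.1]
opening: 0.088
grasp_force: 0.0
```

Emit:
carry_out:
  plan:
    - [[0.073,0.212,0.02],0,0.088]
    - [[0.073,0.212,0.02],0,0.088]
    - [[0.073,0.212,0.02],0,0.088]
    - [[0.073,0.212,0.02],0,0.088]
    - [[0.073,0.212,0.02],0,0.088]

```text
time_s: 9.1
tool_pos: [0.4146, -0.0745, 0.4296]
orientation: [-3.099, -0.415, -0.021]
ft_force: [-0.1, -0.1, 0.4]
opening: 0.0878
grasp_force: 0.0
```

Emit:
carry_out:
  plan:
    - [[0.073,0.212,0.12],22.3,0.088]
    - [[0.073,0.212,0.12],22.3,0.088]
    - [[0.073,0.212,0.12],22.3,0.088]
    - [[0.073,0.212,0.12],22.3,0.088]
    - [[0.073,0.212,0.12],22.3,0.088]

```text
time_s: 9.6
tool_pos: [0.5399, -0.2528, 0.3097]
orientation: [-3.119, 0.188, -0.018]
ft_force: [0.8, 0.8, 0.6]
opening: 0.0881
grasp_force: 0.0
```

Emit:
carry_out:
  plan:
    - [[0,0,0],0,0.088]
    - [[0,0,0],0,0.088]

```text
time_s: 9.8
tool_pos: [0.5392, -0.2517, 0.3094]
orientation: [-3.117, 0.189, -0.014]
ft_force: [-0.1, 0.5, -0.4]
opening: 0.0878
grasp_force: 0.0
```

```bash
python3 -c "
from h import *
s,R=st()
g=np.array([.539,-.254,.069]); t=g-.045*R[:,2]; print('shift',(R.T@(t-s['tool_pos'])).round(4))
print('want y az',np.degrees(np.arctan2(R[1,1],R[0,1])))"
```

```text
t 9.8 q [-0.642  0.456  1.154  0.02   1.534  1.049] p [ 0.5392 -0.2517  0.3094] F [-0.13  0.48 -0.36] op 0.0878 g 0.0
x [ 0.993 -0.121  0.008] y [-0.121 -0.993 -0.019] z [ 0.01   0.018 -1.   ] tilt 1.18
shift [-0.0018  0.0069  0.1953]
want y az -96.92375393275333
```

Emit:
carry_out:
  plan:
    - [[-0.002,0.007,0.05],0,0.088]
    - [[-0.002,0.007,0.1],0,0.088]
    - [[-0.002,0.007,0.14],0,0.088]
    - [[-0.002,0.007,0.17],0,0.088]
    - [[-0.002,0.007,0.195],0,0.088]

```text
time_s: 10.3
tool_pos: [0.538, -0.2534, 0.1148]
orientation: [-3.119, 0.186, -0.017]
ft_force: [-0.1, -0.2, 0.9]
opening: 0.0882
grasp_force: 0.0
```

Emit:
carry_out:
  plan:
    - [[0,0,0],0,0.04]
    - [[0,0,0],0,0.04]
    - [[0,0,0],0,0.04]
    - [[0,0,0],0,0.04]
    - [[0,0,0],0,0.04]
  force: 20

```text
time_s: 10.8
tool_pos: [0.5382, -0.2548, 0.1153]
orientation: [-3.119, 0.188, -0.016]
ft_force: [-0.7, -4.8, 3.2]
opening: 0.0501
grasp_force: 2.4
```

Emit:
carry_out:
  plan:
    - [[0,0,-0.005],0,0.04]
    - [[0,0,-0.015],0,0.04]
    - [[0,0,-0.03],0,0.04]
    - [[0,0,-0.05],0,0.04]
    - [[0,0,-0.07],0,0.04]

```text
time_s: 11.3
tool_pos: [0.5369, -0.2552, 0.1848]
orientation: [-3.116, 0.188, -0.011]
ft_force: [-0.3, -0.5, -5.7]
opening: 0.0469
grasp_force: 19.8
```

Emit:
carry_out:
  plan:
    - [[0,0,-0.02],0,0.04]
    - [[0,0,-0.035],0,0.04]
    - [[0,0,-0.04],0,0.04]
    - [[0,0,-0.04],0,0.04]
    - [[0,0,-0.04],0,0.04]

```text
time_s: 11.8
tool_pos: [0.5365, -0.256, 0.2231]
orientation: [-3.116, 0.188, -0.01]
ft_force: [-1.1, -0.7, -5.0]
opening: 0.047
grasp_force: 19.8
```

```bash
python3 -c "
from h import *
st()
for i in range(2):
  im=optics.read_camera('top');print(telemetry.read_state()['ft_force'])
im2=optics.read_camera('side')
a=cv2.resize(im[140:290,330:450],None,fx=4,fy=4,interpolation=2); b=cv2.resize(im2[120:230,300:420],None,fx=2.6,fy=2.6,interpolation=2)
o=np.zeros((600,800,3),np.uint8);o[:,:480]=a;o[:b.shape[0],480:480+b.shape[1]]=b
cv2.imwrite('pics/c2.png',o[:,:,::-1])"
```

```text
t 11.8 q [-0.651  0.523  1.296  0.021  1.328  1.035] p [ 0.5365 -0.256   0.2231] F [-1.13 -0.75 -5.04] op 0.047 g 19.808790497481823
x [ 0.993 -0.12   0.005] y [-0.12  -0.993 -0.02 ] z [ 0.008  0.02  -1.   ] tilt 1.2
[-0.08672067 -0.15868196 -5.9758885 ]
[ 0.30777695  0.35059898 -5.83907611]
```

View pics/c2.png

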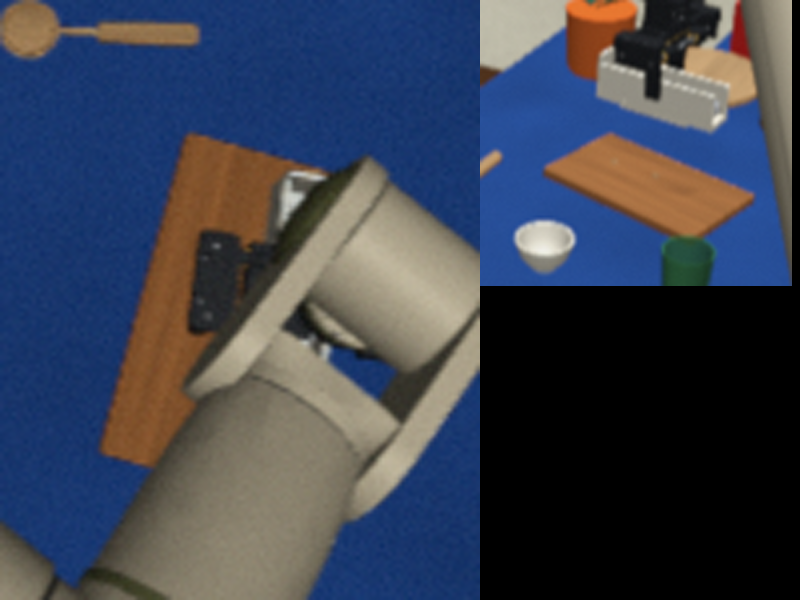

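Emit:
carry_out:
  plan:
    - [[0,0,0],-5,0.04]
    - [[0,0,0],-12,0.04]
    - [[0,0,0],-20,0.04]
    - [[0,0,0],-28,0.04]
    - [[0,0,0],-36,0.04]

```text
time_s: 12.45
tool_pos: [0.5367, -0.2562, 0.2234]
orientation: [-3.023, -0.794, -0.02]
ft_force: [0.2, -0.0, -5.4]
opening: 0.0468
grasp_force: 19.8
```

Emit:
carry_out:
  plan:
    - [[0,0,0],-8,0.04]
    - [[0,0,0],-16,0.04]
    - [[0,0,0],-24,0.04]
    - [[0,0,0],-32,0.04]
    - [[0,0,0],-40,0.04]

```text
time_s: 12.95
tool_pos: [0.5367, -0.2562, 0.2234]
orientation: [-2.573, -1.783, -0.028]
ft_force: [0.3, -0.2, -5.3]
opening: 0.0471
grasp_force: 19.8
```

Emit:
carry_out:
  plan:
    - [[0,0,0],-8,0.04]
    - [[0,0,0],-16,0.04]
    - [[0,0,0],-24,0.04]
    - [[0,0,0],-32,0.04]
    - [[0,0,0],-40,0.04]

```text
time_s: 13.45
tool_pos: [0.5367, -0.2562, 0.2233]
orientation: [-1.812, -2.561, -0.032]
ft_force: [0.2, -0.4, -5.3]
opening: 0.0473
grasp_force: 19.8
```

Emit:
carry_out:
  plan:
    - [[0,0,0],-8,0.04]
    - [[0,0,0],-16,0.04]
    - [[0,0,0],-24,0.04]
    - [[0,0,0],-32,0.04]
    - [[0,0,0],-40,0.04]

```text
time_s: 13.95
tool_pos: [0.5367, -0.2562, 0.2234]
orientation: [0.827, 3.028, 0.032]
ft_force: [-0.1, -0.5, -5.4]
opening: 0.047
grasp_force: 19.8
```

Emit:
carry_out:
  plan:
    - [[0,0,0],-8,0.04]
    - [[0,0,0],-15,0.04]
    - [[0,0,0],-20,0.04]
    - [[0,0,0],-24,0.04]
    - [[0,0,0],-24,0.04]

```text
time_s: 14.45
tool_pos: [0.5367, -0.2562, 0.2234]
orientation: [0.188, 3.129, 0.031]
ft_force: [-0.2, 0.7, -5.5]
opening: 0.047
grasp_force: 19.8
```

```bash
python3 -c "
from h import *
s,R=st()
g=np.array([.539,-.240,.071]); t=g-.045*R[:,2]; print('shift',(R.T@(t-s['tool_pos'])).round(4))"
```

```text
t 14.45 q [-0.651  0.523  1.295  0.021  1.328 -2.107] p [ 0.5367 -0.2562  0.2234] F [-0.16  0.71 -5.51] op 0.047 g 19.80920948088169
x [-0.993  0.12  -0.006] y [0.119 0.993 0.02 ] z [ 0.008  0.019 -1.   ] tilt 1.19
shift [0.0005 0.0134 0.1077]
```

Emit:
carry_out:
  plan:
    - [[0,0.005,0.015],0,0.04]
    - [[0,0.013,0.04],0,0.04]
    - [[0,0.013,0.07],0,0.04]
    - [[0,0.013,0.09],0,0.04]
    - [[0,0.013,0.1],0,0.04]

```text
time_s: 14.95
tool_pos: [0.5388, -0.2412, 0.1222]
orientation: [0.191, 3.13, 0.032]
ft_force: [-0.2, 0.5, -5.3]
opening: 0.0469
grasp_force: 19.8
```

Emit:
carry_out:
  plan:
    - [[0,0,0.003],0,0.04]
    - [[0,0,0.006],0,0.04]
    - [[0,0,0.008],0,0.04]
    - [[0,0,0.009],0,0.04]
    - [[0,0,0.009],0,0.04]

```text
time_s: 15.45
tool_pos: [0.5399, -0.2416, 0.1166]
orientation: [0.188, 3.126, 0.028]
ft_force: [0.9, 0.9, 2.8]
opening: 0.047
grasp_force: 19.8
```

Emit:
carry_out:
  plan:
    - [[0,0,0],0,0.055]
    - [[0,0,0],0,0.07]
    - [[0,0,0],0,0.088]
    - [[0,0,0],0,0.088]
    - [[0,0,0],0,0.088]

```text
time_s: 15.95
tool_pos: [0.5394, -0.2415, 0.1152]
orientation: [0.189, 3.128, 0.03]
ft_force: [0.1, 0.0, 0.2]
opening: 0.0852
grasp_force: 0.0
```

Emit:
carry_out:
  plan:
    - [[0,0,-0.03],0,0.088]
    - [[0,0,-0.07],0,0.088]
    - [[0,0,-0.12],0,0.088]
    - [[0,0,-0.17],0,0.088]
    - [[0,0,-0.22],0,0.088]

```text
time_s: 16.45
tool_pos: [0.537, -0.2452, 0.3374]
orientation: [0.188, 3.128, 0.03]
ft_force: [0.5, -0.7, -0.2]
opening: 0.0883
grasp_force: 0.0
```

Emit:
carry_out:
  plan:
    - [[-0.09,0.26,-0.2],0,0.088]
    - [[-0.09,0.26,-0.2],0,0.088]
    - [[-0.09,0.26,-0.2],0,0.088]
    - [[-0.09,0.26,-0.2],0,0.088]
    - [[-0.09,0.26,-0.2],0,0.088]

```text
time_s: 16.95
tool_pos: [0.6247, -0.0648, 0.4878]
orientation: [0.189, 3.128, 0.029]
ft_force: [0.4, -1.1, -0.9]
opening: 0.088
grasp_force: 0.0
```

Emit:
carry_out:
  plan:
    - [[-0.04,0.11,-0.08],0,0.088]
    - [[-0.04,0.11,-0.08],0,0.088]
    - [[-0.04,0.11,-0.08],0,0.088]

```text
time_s: 17.25
tool_pos: [0.6522, 0.037, 0.5387]
orientation: [0.187, 3.128, 0.035]
ft_force: [0.5, -0.8, -1.3]
opening: 0.0877
grasp_force: 0.0
```

Emit:
carry_out:
  plan:
    - [[-0.37,0,-0.25],0,0.088]

```text
time_s: 17.35
tool_pos: [0.6564, 0.0324, 0.544]
orientation: [0.178, 3.088, 0.037]
ft_force: [1.2, 0.6, 2.1]
opening: 0.0881
grasp_force: 0.0
```

Emit:
carry_out:
  plan:
    - [[-0.37,0,-0.25],0,0.088]

```text
time_s: 17.45
tool_pos: [0.6626, 0.0219, 0.5427]
orientation: [0.184, 3.064, 0.04]
ft_force: [-0.1, -1.1, -0.1]
opening: 0.0882
grasp_force: 0.0
```

Emit:
carry_out:
  plan:
    - [[-0.37,0,-0.25],0,0.088]

```text
time_s: 17.55
tool_pos: [0.6676, 0.014, 0.5422]
orientation: [0.186, 3.042, 0.043]
ft_force: [0.8, -0.3, 0.7]
opening: 0.0879
grasp_force: 0.0
```

Emit:
carry_out:
  plan:
    - [[-0.37,0,-0.23],0,0.088]

```text
time_s: 17.65
tool_pos: [0.6727, 0.0076, 0.542]
orientation: [0.186, 3.018, 0.045]
ft_force: [-0.0, 0.2, -0.1]
opening: 0.0878
grasp_force: 0.0
```

```bash
python3 -c "
from h import *
st()"
```

```text
t 17.65 q [-0.176  0.616  0.222  0.053  2.189 -1.591] p [0.6727 0.0076 0.542 ] F [-0.04  0.24 -0.14] op 0.0878 g 0.0
x [-0.986  0.124 -0.115] y [0.121 0.992 0.037] z [ 0.119  0.023 -0.993] tilt 6.96
```

Emit:
carry_out:
  plan:
    - [[-0.37,-0.12,-0.2],0,0.088]

```text
time_s: 17.75
tool_pos: [0.6781, -0.01, 0.5411]
orientation: [0.182, 2.995, 0.047]
ft_force: [-0.1, -0.3, -0.5]
opening: 0.0882
grasp_force: 0.0
```

Emit:
carry_out:
  plan:
    - [[-0.37,-0.12,-0.2],0,0.088]

```text
time_s: 17.85
tool_pos: [0.683, -0.0292, 0.5398]
orientation: [0.183, 2.974, 0.048]
ft_force: [0.7, -0.4, -0.1]
opening: 0.0877
grasp_force: 0.0
```

Emit:
carry_out:
  plan:
    - [[-0.4,-0.12,-0.17],0,0.088]

```text
time_s: 17.95
tool_pos: [0.6895, -0.0462, 0.5372]
orientation: [0.183, 2.95, 0.048]
ft_force: [-0.1, 0.4, -0.6]
opening: 0.0878
grasp_force: 0.0
```

Emit:
carry_out:
  plan:
    - [[-0.4,-0.1,-0.16],0,0.088]

```text
time_s: 18.05
tool_pos: [0.6965, -0.0603, 0.5335]
orientation: [0.182, 2.927, 0.047]
ft_force: [-0.3, -0.5, 0.1]
opening: 0.0879
grasp_force: 0.0
```

Emit:
carry_out:
  plan:
    - [[-0.4,-0.1,-0.15],0,0.088]

```text
time_s: 18.15
tool_pos: [0.703, -0.0733, 0.5304]
orientation: [0.18, 2.903, 0.047]
ft_force: [-0.4, 0.7, 0.8]
opening: 0.0885
grasp_force: 0.0
```

```bash
python3 -c "
from h import *
st()"
```

```text
t 18.15 q [-0.293  0.639  0.223  0.095  2.058 -1.686] p [ 0.703  -0.0733  0.5304] F [-0.4   0.68  0.77] op 0.0885 g 0.0
x [-0.965  0.126 -0.228] y [0.118 0.992 0.046] z [ 0.232  0.017 -0.973] tilt 13.47
```

Emit:
carry_out:
  plan:
    - [[0.03,-0.18,-0.02],0,0.088]
    - [[0.03,-0.18,-0.02],0,0.088]
    - [[0.03,-0.18,-0.02],0,0.088]
    - [[0.03,-0.18,-0.02],0,0.088]

```text
time_s: 18.55
tool_pos: [0.6466, -0.2502, 0.5351]
orientation: [0.182, 2.904, 0.046]
ft_force: [0.6, -0.4, -0.0]
opening: 0.0879
grasp_force: 0.0
```

Emit:
carry_out:
  plan:
    - [[-0.4,-0.12,-0.15],0,0.088]

```text
time_s: 18.65
tool_pos: [0.6553, -0.2587, 0.5346]
orientation: [0.186, 2.881, 0.035]
ft_force: [0.5, 0.2, -0.3]
opening: 0.0882
grasp_force: 0.0
```

Emit:
carry_out:
  plan:
    - [[-0.4,-0.12,-0.15],0,0.088]

```text
time_s: 18.75
tool_pos: [0.663, -0.2619, 0.5308]
orientation: [0.182, 2.858, 0.028]
ft_force: [0.5, 0.7, -0.8]
opening: 0.0881
grasp_force: 0.0
```

Emit:
carry_out:
  plan:
    - [[-0.4,-0.12,-0.15],0,0.088]

```text
time_s: 18.85
tool_pos: [0.6685, -0.2658, 0.5304]
orientation: [0.179, 2.831, 0.017]
ft_force: [-0.2, -0.6, -0.1]
opening: 0.088
grasp_force: 0.0
```

Emit:
carry_out:
  plan:
    - [[-0.4,-0.12,-0.15],0,0.088]

```text
time_s: 18.95
tool_pos: [0.6727, -0.2702, 0.531]
orientation: [0.178, 2.805, 0.006]
ft_force: [0.1, -0.5, 0.4]
opening: 0.0883
grasp_force: 0.0
```

```bash
python3 -c "
from h import *
st()"
```

```text
t 18.95 q [-0.588  0.646  0.222  0.182  1.98  -1.935] p [ 0.6727 -0.2702  0.531 ] F [ 0.11 -0.52  0.43] op 0.0883 g 0.0
x [-0.938  0.124 -0.324] y [0.122 0.992 0.025] z [ 0.324 -0.016 -0.946] tilt 18.95
```

Emit:
carry_out:
  plan:
    - [[-0.42,-0.12,-0.12],0,0.088]

```text
time_s: 19.05
tool_pos: [0.6785, -0.2749, 0.53]
orientation: [0.178, 2.779, -0.005]
ft_force: [0.5, 0.6, -1.2]
opening: 0.0876
grasp_force: 0.0
```

Emit:
carry_out:
  plan:
    - [[-0.42,-0.12,-0.1],0,0.088]

```text
time_s: 19.15
tool_pos: [0.6851, -0.2797, 0.5277]
orientation: [0.178, 2.754, -0.015]
ft_force: [-0.0, -0.2, -0.1]
opening: 0.0882
grasp_force: 0.0
```

Emit:
carry_out:
  plan:
    - [[-0.42,-0.12,-0.1],0,0.088]

```text
time_s: 19.25
tool_pos: [0.6909, -0.2843, 0.5262]
orientation: [0.178, 2.728, -0.025]
ft_force: [-0.1, -0.1, -1.1]
opening: 0.088
grasp_force: 0.0
```

Emit:
carry_out:
  plan:
    - [[-0.42,-0.12,-0.08],0,0.088]

```text
time_s: 19.35
tool_pos: [0.697, -0.2888, 0.5249]
orientation: [0.178, 2.702, -0.036]
ft_force: [0.0, -0.0, -0.4]
opening: 0.0877
grasp_force: 0.0
```

Emit:
carry_out:
  plan:
    - [[-0.42,-0.12,-0.08],0,0.088]

```text
time_s: 19.45
tool_pos: [0.7025, -0.2931, 0.5243]
orientation: [0.179, 2.676, -0.046]
ft_force: [0.1, 0.0, -0.8]
opening: 0.0882
grasp_force: 0.0
```

```bash
python3 -c "
from h import *
st()"
```

```text
t 19.45 q [-0.599  0.67   0.222  0.205  1.826 -1.942] p [ 0.7025 -0.2931  0.5243] F [ 0.09  0.02 -0.77] op 0.0882 g 0.0
x [-0.888  0.118 -0.444] y [ 0.134  0.991 -0.003] z [ 0.44  -0.062 -0.896] tilt 26.37
```

```bash
python3 -c "
from h import *
s,R=st()
g=np.array([.540,-.2405,.071]); z=R[:,2]; t=g-.045*z; p=s['tool_pos']
print('pre',(R.T@(t-.13*z-p)).round(4),'full',(R.T@(t-p)).round(4))
# cup frame at grasp (upright): back dir b=-lip, z up
az=np.radians(-7.3); x=-np.array([np.cos(az),np.sin(az),0]); zz=np.array([0,0,1.]); y=np.cross(zz,x)
C=np.c_[x,y,zz]; lip=np.array([-.095,0,.014-.053]); bot=[np.array([a,b,-.053]) for a in(-.055,.055) for b in(-.02,.02)]
for psi in range(0,181,20):
  Q=Ro.from_rotvec(z*np.radians(psi)).as_matrix()@C
  print(psi,'pitch',np.degrees(np.arcsin(Q[2,0])).round(1),'rolltilt',np.degrees(np.arcsin(Q[2,1])).round(1),'lip-TCP',(Q@lip+.045*z).round(3),'lipaz',np.degrees(np.arctan2(-Q[1,0],-Q[0,0])).round())
im=optics.read_camera('top'); cv2.imwrite('pics/c3.png',cv2.resize(im[140:290,330:450],None,fx=4,fy=4,interpolation=2)[:,:,::-1])"
```

```text
t 19.45 q [-0.599  0.67   0.222  0.205  1.826 -1.942] p [ 0.7025 -0.2931  0.5243] F [ 0.09  0.02 -0.77] op 0.0882 g 0.0
x [-0.888  0.118 -0.444] y [ 0.134  0.991 -0.003] z [ 0.44  -0.062 -0.896] tilt 26.37
pre [0.3519 0.0318 0.1565] full [0.3519 0.0318 0.2865]
0 pitch 0.0 rolltilt 0.0 lip-TCP [ 0.114 -0.015 -0.079] lipaz -7.0
20 pitch 1.3 rolltilt -8.8 lip-TCP [ 0.108 -0.037 -0.081] lipaz -25.0
40 pitch 5.1 rolltilt -16.7 lip-TCP [ 0.095 -0.056 -0.086] lipaz -43.0
60 pitch 11.2 rolltilt -22.8 lip-TCP [ 0.077 -0.069 -0.094] lipaz -60.0
80 pitch 18.9 rolltilt -26.2 lip-TCP [ 0.056 -0.075 -0.104] lipaz -76.0
100 pitch 27.5 rolltilt -26.3 lip-TCP [ 0.035 -0.073 -0.114] lipaz -94.0
120 pitch 36.3 rolltilt -23.1 lip-TCP [ 0.016 -0.062 -0.124] lipaz -112.0
140 pitch 44.3 rolltilt -17.1 lip-TCP [ 0.002 -0.045 -0.132] lipaz -133.0
160 pitch 50.3 rolltilt -9.3 lip-TCP [-0.006 -0.024 -0.138] lipaz -158.0
180 pitch 52.7 rolltilt -0.6 lip-TCP [-0.007 -0.    -0.14 ] lipaz 173.0
```

View pics/c3.png

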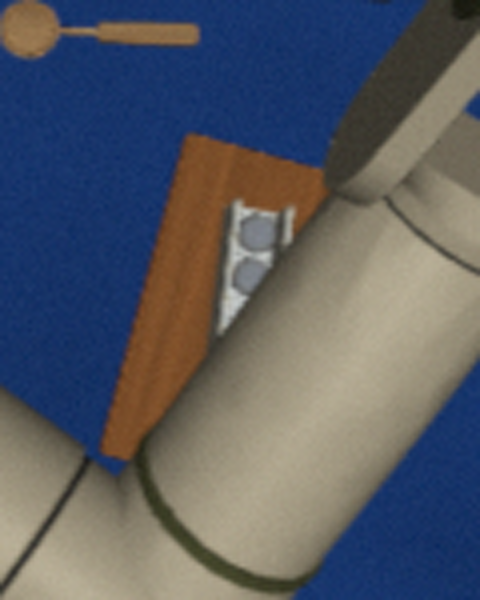

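Emit:
carry_out:
  plan:
    - [[0.2,0.016,0.08],0,0.088]
    - [[0.2,0.016,0.08],0,0.088]
    - [[0.2,0.016,0.08],0,0.088]
    - [[0.2,0.016,0.08],0,0.088]
    - [[0.2,0.016,0.08],0,0.088]

```text
time_s: 20.0
tool_pos: [0.5595, -0.2573, 0.3632]
orientation: [0.179, 2.678, -0.047]
ft_force: [0.9, -0.5, -1.5]
opening: 0.0881
grasp_force: 0.0
```

Emit:
carry_out:
  plan:
    - [[0.152,0.016,0.077],0,0.088]
    - [[0.152,0.016,0.077],0,0.088]
    - [[0.152,0.016,0.077],0,0.088]
    - [[0.152,0.016,0.077],0,0.088]
    - [[0.152,0.016,0.077],0,0.088]

```text
time_s: 20.5
tool_pos: [0.4605, -0.2282, 0.2263]
orientation: [0.182, 2.682, -0.042]
ft_force: [0.7, -0.0, 0.9]
opening: 0.0879
grasp_force: 0.0
```

```bash
python3 -c "
from h import *
s,R=st()
g=np.array([.540,-.2405,.071]); z=R[:,2]; t=g-.045*z; p=s['tool_pos']
print('full',(R.T@(t-p)).round(4))"
```

```text
t 20.5 q [-0.792  0.293  1.748  0.394  0.771 -2.467] p [ 0.4605 -0.2282  0.2263] F [ 0.72 -0.02  0.87] op 0.0879 g 0.0
x [-0.89   0.121 -0.439] y [ 0.135  0.991 -0.   ] z [ 0.435 -0.059 -0.899] tilt 26.04
full [-0.0041 -0.0014  0.1298]
```

Emit:
carry_out:
  plan:
    - [[-0.004,-0.001,0.04],0,0.088]
    - [[-0.004,-0.001,0.08],0,0.088]
    - [[-0.004,-0.001,0.105],0,0.088]
    - [[-0.004,-0.001,0.12],0,0.088]
    - [[-0.004,-0.001,0.13],0,0.088]

```text
time_s: 21.0
tool_pos: [0.5239, -0.2393, 0.1129]
orientation: [0.179, 2.677, -0.046]
ft_force: [0.1, -0.2, -0.2]
opening: 0.0884
grasp_force: 0.0
```

Emit:
carry_out:
  plan:
    - [[0,0,0],0,0.04]
    - [[0,0,0],0,0.04]
    - [[0,0,0],0,0.04]
    - [[0,0,0],0,0.04]
    - [[0,0,0],0,0.04]
  force: 25

```text
time_s: 21.5
tool_pos: [0.522, -0.2387, 0.1134]
orientation: [0.181, 2.678, -0.045]
ft_force: [2.0, 5.1, 3.0]
opening: 0.0503
grasp_force: 2.6
```

Emit:
carry_out:
  plan:
    - [[0,0,0],0,0.04]
    - [[0,0,0],0,0.04]

```text
time_s: 21.7
tool_pos: [0.5221, -0.2384, 0.1133]
orientation: [0.18, 2.679, -0.044]
ft_force: [-0.9, 5.3, 6.6]
opening: 0.0467
grasp_force: 25.0
```

```bash
python3 -c "
from h import *
s,R=st(); print(R.T@[0,0,.1])
np.save('grasp.npy',np.r_[s['tool_pos'],s['orientation']])"
```

```text
t 21.7 q [-0.715  0.554  1.726  0.502  0.525 -2.546] p [ 0.5221 -0.2384  0.1133] F [-0.94  5.26  6.62] op 0.0467 g 24.991763359867036
x [-0.889  0.12  -0.442] y [ 0.134  0.991 -0.002] z [ 0.438 -0.061 -0.897] tilt 26.23
[-0.04419772 -0.00017556 -0.08970246]
```

Emit:
carry_out:
  plan:
    - [[-0.004,0,-0.009],0,0.04]
    - [[-0.013,0,-0.027],0,0.04]
    - [[-0.027,0,-0.054],0,0.04]
    - [[-0.04,0,-0.081],0,0.04]
    - [[-0.053,0,-0.108],0,0.04]

```text
time_s: 22.2
tool_pos: [0.5211, -0.2384, 0.2338]
orientation: [0.181, 2.682, -0.045]
ft_force: [0.1, 0.8, -5.3]
opening: 0.0469
grasp_force: 25.0
```

Emit:
carry_out:
  plan:
    - [[-0.013,0,-0.027],0,0.04]
    - [[-0.025,0,-0.05],0,0.04]
    - [[-0.033,0,-0.067],0,0.04]
    - [[-0.035,0,-0.072],0,0.04]
    - [[-0.035,0,-0.072],0,0.04]

```text
time_s: 22.7
tool_pos: [0.5211, -0.2383, 0.3129]
orientation: [0.181, 2.68, -0.045]
ft_force: [0.3, 0.2, -6.0]
opening: 0.0468
grasp_force: 25.0
```

```bash
python3 -c "
from h import *
s,R=st(); p=s['tool_pos']
print((R.T@(np.array([.49,.352,.31])-p)).round(3))
im=optics.read_camera('side'); F=[telemetry.read_state()['ft_force'][2]]
for i in range(3): optics.read_camera('top'); F.append(telemetry.read_state()['ft_force'][2])
print(F); cv2.imwrite('pics/c4.png',cv2.resize(im[60:260,280:480],None,fx=3,fy=3,interpolation=2)[:,:,::-1])"
```

```text
t 22.7 q [-0.716  0.291  1.461  0.286  1.017 -2.257] p [ 0.5211 -0.2383  0.3129] F [ 0.32  0.19 -5.98] op 0.0468 g 24.98415630776435
x [-0.89   0.12  -0.441] y [ 0.135  0.991 -0.002] z [ 0.436 -0.062 -0.898] tilt 26.15
[ 0.1    0.581 -0.047]
[np.float64(-6.441193199876667), np.float64(-5.063407939258464), np.float64(-5.946190947228151), np.float64(-5.293688280333726)]
```

View pics/c4.png

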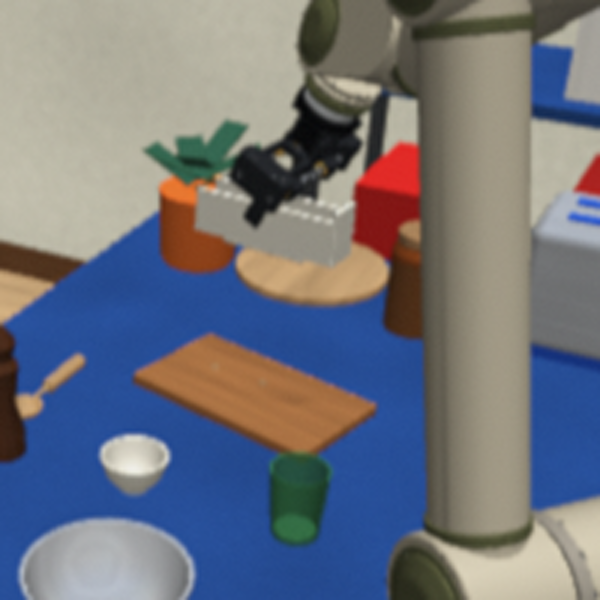

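Emit:
carry_out:
  plan:
    - [[0.003,0.015,-0.001],0,0.04]
    - [[0.008,0.045,-0.004],0,0.04]
    - [[0.014,0.085,-0.007],0,0.04]
    - [[0.022,0.13,-0.01],0,0.04]
    - [[0.029,0.17,-0.014],0,0.04]

```text
time_s: 23.4
tool_pos: [0.5116, -0.063, 0.3117]
orientation: [0.181, 2.68, -0.044]
ft_force: [0.8, -0.7, -6.0]
opening: 0.0468
grasp_force: 25.0
```

Emit:
carry_out:
  plan:
    - [[0.007,0.042,-0.003],0,0.04]
    - [[0.014,0.084,-0.006],0,0.04]
    - [[0.021,0.126,-0.01],0,0.04]
    - [[0.028,0.168,-0.013],0,0.04]
    - [[0.035,0.21,-0.017],0,0.04]

```text
time_s: 23.9
tool_pos: [0.5011, 0.1502, 0.3112]
orientation: [0.18, 2.68, -0.044]
ft_force: [1.4, -0.5, -5.3]
opening: 0.0469
grasp_force: 25.0
```

Emit:
carry_out:
  plan:
    - [[0.007,0.042,-0.003],0,0.04]
    - [[0.014,0.084,-0.006],0,0.04]
    - [[0.021,0.125,-0.01],0,0.04]
    - [[0.028,0.165,-0.013],0,0.04]
    - [[0.034,0.19,-0.016],0,0.04]

```text
time_s: 24.4
tool_pos: [0.4892, 0.3443, 0.3098]
orientation: [0.178, 2.681, -0.043]
ft_force: [0.9, -1.0, -5.6]
opening: 0.0469
grasp_force: 25.0
```

Emit:
carry_out:
  plan:
    - [[0.001,0.008,0],4,0.04]
    - [[0.002,0.01,0],10,0.04]
    - [[0.002,0.01,0],17,0.04]
    - [[0.002,0.01,0],24,0.04]
    - [[0.002,0.01,0],31,0.04]

```text
time_s: 24.9
tool_pos: [0.4892, 0.3519, 0.309]
orientation: [0.898, 2.538, 0.125]
ft_force: [0.4, 0.3, -6.1]
opening: 0.0467
grasp_force: 25.0
```

Emit:
carry_out:
  plan:
    - [[0,0,0],7,0.04]
    - [[0,0,0],14,0.04]
    - [[0,0,0],21,0.04]
    - [[0,0,0],27,0.04]
    - [[0,0,0],31,0.04]

```text
time_s: 25.4
tool_pos: [0.4893, 0.3518, 0.3089]
orientation: [1.559, 2.231, 0.286]
ft_force: [0.4, 0.2, -6.2]
opening: 0.0468
grasp_force: 25.0
```

```bash
cat >> h.py <<'E'
def cup(tgt=None,lipt=None):
    s,R=st(); g=np.load('grasp.npy'); R0=Ro.from_rotvec(g[3:]).as_matrix()
    az=np.radians(-7.3); x=-np.array([np.cos(az),np.sin(az),0]); zz=np.array([0,0,1.])
    Q=R@R0.T@np.c_[x,np.cross(zz,x),zz]
    lip=s['tool_pos']+.045*R[:,2]+Q@[-.095,0,-.039]; d=-Q[:2,0]/np.linalg.norm(Q[:2,0])
    print('pitch',np.degrees(np.arcsin(Q[2,0])).round(1),'roll',np.degrees(np.arcsin(Q[2,1])).round(1),'lip',lip.round(3),'land50',(lip[:2]+.05*d).round(3),'bowl .489 .243')
    F=[]
    for i in range(8): im=optics.read_camera('top'); F.append(telemetry.read_state()['ft_force'][2])
    print('Fz',np.mean(F).round(2),np.std(F).round(2),'q6',s['qpos'][5])
    if tgt is not None: print('shift',(R.T@(np.array(tgt)-s['tool_pos'])).round(3))
    print('down .01=',(R.T@[0,0,-.01]).round(4))
    return im
E
python3 -c "
from h import *
cup((.49,.352,.229))"
```

```text
t 25.4 q [ 0.51   0.384  1.331 -0.307  1.076  0.258] p [0.4893 0.3518 0.3089] F [ 0.35  0.18 -6.22] op 0.0468 g 24.980231691151857
x [-0.296  0.933 -0.207] y [0.85  0.356 0.388] z [ 0.436 -0.061 -0.898] tilt 26.09
pitch 12.0 roll -23.0 lip [0.563 0.281 0.214] land50 [0.587 0.237] bowl .489 .243
Fz -5.69 0.42 q6 0.2580433115991174
shift [ 0.017 -0.03   0.072]
down .01= [ 0.0021 -0.0039  0.009 ]
```

Emit:
carry_out:
  plan:
    - [[0.002,-0.004,0.009],4,0.04]
    - [[0.006,-0.011,0.026],9,0.04]
    - [[0.01,-0.019,0.045],14,0.04]
    - [[0.015,-0.027,0.064],19,0.04]
    - [[0.017,-0.03,0.07],22,0.04]

```text
time_s: 26.3
tool_pos: [0.4897, 0.3517, 0.2293]
orientation: [1.98, 1.917, 0.389]
ft_force: [-0.5, -0.2, -5.1]
opening: 0.0466
grasp_force: 25.0
```

Emit:
carry_out:
  plan:
    - [[0,0,0],2,0.04]
    - [[0,0,0],5,0.04]
    - [[0,0,0],8,0.04]
    - [[0,0,0],8,0.04]

```text
time_s: 26.7
tool_pos: [0.4903, 0.3521, 0.2318]
orientation: [2.117, 1.785, 0.43]
ft_force: [0.4, 0.7, -5.6]
opening: 0.0469
grasp_force: 25.0
```

```bash
python3 -c "
from h import *
im=cup((.49,.352,.229)); cv2.imwrite('pics/c5.png',cv2.resize(im[140:290,180:330],None,fx=4,fy=4,interpolation=2)[:,:,::-1])"
```

```text
t 26.7 q [ 0.51   0.458  1.45  -0.35   0.891  0.854] p [0.4903 0.3521 0.2318] F [ 0.4   0.69 -5.65] op 0.0469 g 24.982362433802336
x [0.166 0.986 0.013] y [ 0.884 -0.154  0.441] z [ 0.437 -0.061 -0.897] tilt 26.2
pitch 23.9 roll -26.5 lip [0.533 0.277 0.122] land50 [0.536 0.227] bowl .489 .243
Fz -5.66 0.4 q6 0.8540480524641417
shift [-0.    -0.002  0.002]
down .01= [-0.0001 -0.0044  0.009 ]
```

View pics/c5.png

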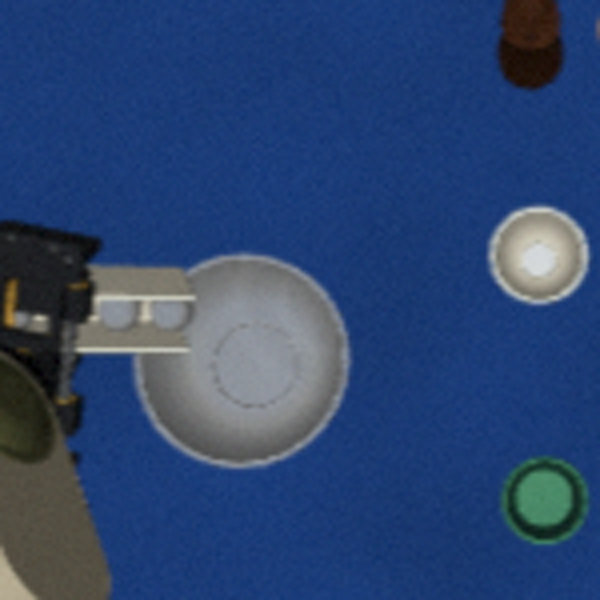

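Emit:
carry_out:
  plan:
    - [[0.002,-0.009,-0.005],0,0.04]
    - [[0.004,-0.02,-0.01],0,0.04]
    - [[0.005,-0.028,-0.014],0,0.04]
    - [[0.005,-0.028,-0.014],2,0.04]
    - [[0.005,-0.028,-0.014],3,0.04]

```text
time_s: 27.6
tool_pos: [0.4594, 0.3626, 0.2322]
orientation: [2.168, 1.733, 0.444]
ft_force: [-0.3, -0.1, -6.0]
opening: 0.047
grasp_force: 25.0
```

```bash
cat >> h.py <<'E'
def chk(save=None):
    im=cup(); np.save('last.npy',im)
    a=im[205:255,228:266].astype(int); b=np.load('ref.npy')[205:255,228:266].astype(int) if __import__('os').path.exists('ref.npy') else a
    print('bowl diff px',int((abs(a-b).max(2)>25).sum()))
    if save: cv2.imwrite(save,cv2.resize(im[140:290,180:330],None,fx=4,fy=4,interpolation=2)[:,:,::-1])
E
python3 -c "
from h import *
chk(); np.save('ref.npy',np.load('last.npy'))"
```

```text
t 27.6 q [ 0.557  0.433  1.493 -0.373  0.89   0.968] p [0.4594 0.3626 0.2322] F [-0.31 -0.12 -6.01] op 0.047 g 24.98161147115752
x [0.212 0.977 0.037] y [ 0.874 -0.206  0.44 ] z [ 0.437 -0.061 -0.897] tilt 26.2
pitch 25.2 roll -26.4 lip [0.499 0.289 0.121] land50 [0.5   0.239] bowl .489 .243
Fz -5.65 0.2 q6 0.9676817168889406
down .01= [-0.0004 -0.0044  0.009 ]
bowl diff px 0
```

Emit:
carry_out:
  plan:
    - [[0,0,0],1,0.04]
    - [[0,0,0],2,0.04]
    - [[0,0,0],3,0.04]
    - [[0,0,0],4,0.04]
    - [[0,0,0],4,0.04]

```text
time_s: 28.5
tool_pos: [0.4603, 0.3621, 0.2321]
orientation: [2.234, 1.661, 0.461]
ft_force: [-0.0, 0.7, -5.1]
opening: 0.0467
grasp_force: 25.0
```

```bash
python3 -c "
from h import *
chk()"
```

```text
t 28.5 q [ 0.556  0.434  1.492 -0.373  0.89   1.037] p [0.4603 0.3621 0.2321] F [-0.04  0.69 -5.12] op 0.0467 g 24.984126496128738
x [0.273 0.96  0.067] y [ 0.857 -0.274  0.436] z [ 0.437 -0.061 -0.897] tilt 26.2
pitch 27.0 roll -26.2 lip [0.496 0.289 0.118] land50 [0.493 0.239] bowl .489 .243
Fz -4.76 0.4 q6 1.0366447446946931
down .01= [-0.0007 -0.0044  0.009 ]
bowl diff px 27
```

Emit:
carry_out:
  plan:
    - [[0,0,0],1,0.04]
    - [[0,0,0],2,0.04]
    - [[0,0,0],3,0.04]
    - [[0,0,0],3,0.04]
    - [[0,0,0],3,0.04]

```text
time_s: 29.4
tool_pos: [0.4603, 0.3621, 0.232]
orientation: [2.282, 1.606, 0.474]
ft_force: [0.3, -0.4, -4.4]
opening: 0.0466
grasp_force: 25.0
```

```bash
python3 -c "
from h import *
chk('pics/c6.png')"
```

```text
t 29.4 q [ 0.556  0.434  1.492 -0.373  0.89   1.088] p [0.4603 0.3621 0.232 ] F [ 0.33 -0.44 -4.45] op 0.0466 g 24.984735085163265
x [0.317 0.944 0.09 ] y [ 0.842 -0.323  0.432] z [ 0.437 -0.061 -0.897] tilt 26.2
pitch 28.3 roll -25.9 lip [0.493 0.29  0.117] land50 [0.488 0.24 ] bowl .489 .243
Fz -4.72 0.35 q6 1.0881080742238083
down .01= [-0.0009 -0.0043  0.009 ]
bowl diff px 30
```

View pics/c6.png

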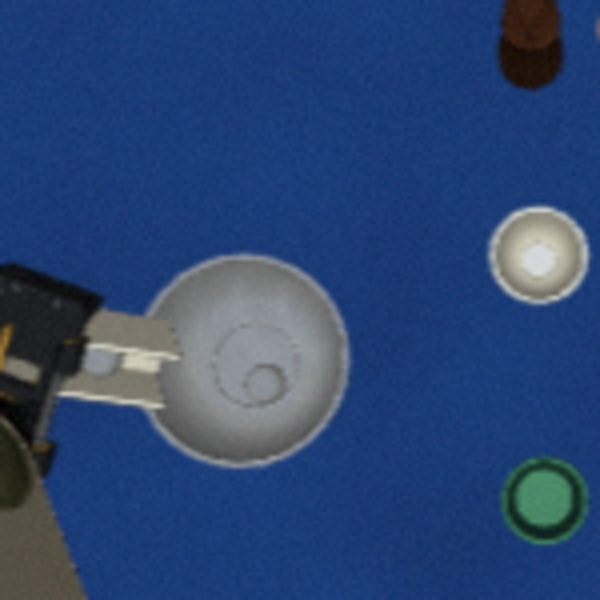

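Emit:
carry_out:
  plan:
    - [[0,0,0],1,0.04]
    - [[0,0,0],2,0.04]
    - [[0,0,0],3,0.04]
    - [[0,0,0],4,0.04]
    - [[0,0,0],4,0.04]

```text
time_s: 30.3
tool_pos: [0.4603, 0.3621, 0.232]
orientation: [2.345, 1.53, 0.491]
ft_force: [-0.2, -0.3, -4.4]
opening: 0.0467
grasp_force: 25.0
```

```bash
python3 -c "
from h import *
chk()" | grep -v '^x\|^t'
```

```text
pitch 30.1 roll -25.5 lip [0.489 0.292 0.115] land50 [0.481 0.242] bowl .489 .243
Fz -4.76 0.51 q6 1.1588246803727
down .01= [-0.0012 -0.0042  0.009 ]
bowl diff px 32
```

Emit:
carry_out:
  plan:
    - [[0,0,0],1,0.04]
    - [[0,0,0],2,0.04]
    - [[0,0,0],3,0.04]
    - [[0,0,0],3,0.04]
    - [[0,0,0],3,0.04]

```text
time_s: 31.2
tool_pos: [0.4603, 0.3621, 0.232]
orientation: [2.389, 1.473, 0.503]
ft_force: [0.3, -0.4, -4.8]
opening: 0.0466
grasp_force: 25.0
```

```bash
python3 -c "
from h import *
chk()" | grep -v '^x\|^t'
```

```text
pitch 31.4 roll -25.0 lip [0.486 0.293 0.113] land50 [0.476 0.244] bowl .489 .243
Fz -4.45 0.38 q6 1.210283211425237
down .01= [-0.0014 -0.0042  0.009 ]
bowl diff px 34
```

Emit:
carry_out:
  plan:
    - [[0.002,0.003,0.002],1,0.04]
    - [[0.003,0.006,0.003],2,0.04]
    - [[0.005,0.01,0.005],3,0.04]
    - [[0.005,0.01,0.005],3,0.04]
    - [[0.005,0.01,0.005],3,0.04]

```text
time_s: 32.1
tool_pos: [0.4727, 0.3619, 0.2325]
orientation: [2.433, 1.413, 0.515]
ft_force: [-0.5, -0.5, -3.4]
opening: 0.0467
grasp_force: 25.0
```

```bash
python3 -c "
from h import *
chk()" | grep -v '^x\|^t'
```

```text
pitch 32.7 roll -24.6 lip [0.496 0.295 0.112] land50 [0.483 0.246] bowl .489 .243
Fz -3.38 0.37 q6 1.2432742175986022
down .01= [-0.0016 -0.0041  0.009 ]
bowl diff px 63
```

Emit:
carry_out:
  plan:
    - [[0,0,0],1,0.04]
    - [[0,0,0],2,0.04]
    - [[0,0,0],3,0.04]
    - [[0,0,0],3,0.04]
    - [[0,0,0],3,0.04]

```text
time_s: 33.0
tool_pos: [0.4725, 0.3619, 0.2324]
orientation: [2.476, 1.353, 0.527]
ft_force: [-0.1, -0.5, -3.0]
opening: 0.0468
grasp_force: 25.0
```

```bash
python3 -c "
from h import *
chk()" | grep -v '^x\|^t'
```

```text
pitch 34.0 roll -24.0 lip [0.493 0.296 0.111] land50 [0.478 0.249] bowl .489 .243
Fz -3.41 0.44 q6 1.295643410088223
down .01= [-0.0018 -0.004   0.009 ]
bowl diff px 57
```

Emit:
carry_out:
  plan:
    - [[0,0,0],-3,0.04]
    - [[0,0,0],-8,0.04]
    - [[0,0,0],-14,0.04]
    - [[0,0,0],-20,0.04]
    - [[0,0,0],-26,0.04]

```text
time_s: 33.9
tool_pos: [0.4725, 0.362, 0.2325]
orientation: [2.06, 1.84, 0.415]
ft_force: [-0.1, 0.4, -3.7]
opening: 0.0465
grasp_force: 25.0
```

```bash
python3 -c "
from h import *
s,R=st(); print('up .1',(R.T@[0,0,.1]).round(4))
im=optics.read_camera('top');cv2.imwrite('pics/c7.png',cv2.resize(im[140:290,180:330],None,fx=4,fy=4,interpolation=2)[:,:,::-1])"
```

```text
t 33.9 q [ 0.543  0.447  1.467 -0.365  0.896  0.838] p [0.4725 0.362  0.2325] F [-0.07  0.35 -3.7 ] op 0.0465 g 24.9854514724575
x [ 0.115  0.993 -0.012] y [ 0.892 -0.098  0.441] z [ 0.437 -0.061 -0.897] tilt 26.2
up .1 [-0.0012  0.0441 -0.0897]
```

View pics/c7.png

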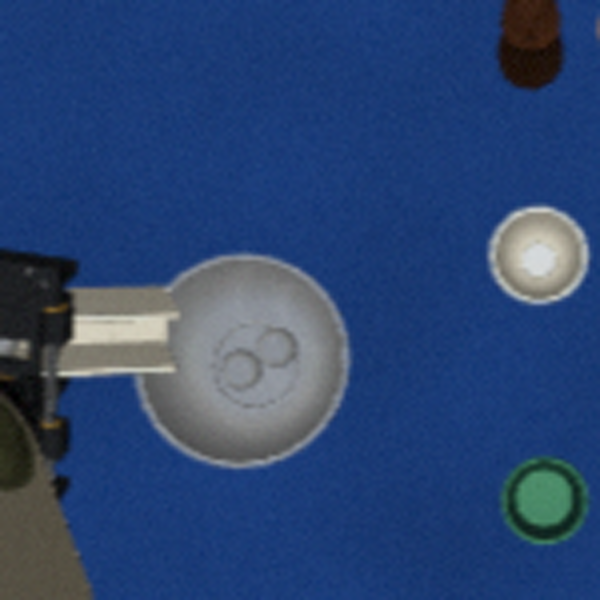

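Emit:
carry_out:
  plan:
    - [[0,0.007,-0.014],-3,0.04]
    - [[0,0.016,-0.032],-8,0.04]
    - [[-0.001,0.025,-0.05],-15,0.04]
    - [[-0.001,0.033,-0.068],-22,0.04]
    - [[-0.001,0.037,-0.076],-29,0.04]

```text
time_s: 34.45
tool_pos: [0.4723, 0.362, 0.3191]
orientation: [1.51, 2.257, 0.278]
ft_force: [-0.2, 0.2, -3.6]
opening: 0.047
grasp_force: 25.0
```

Emit:
carry_out:
  plan:
    - [[0,0,0],-7,0.04]
    - [[0,0,0],-14,0.04]
    - [[0,0,0],-21,0.04]
    - [[0,0,0],-28,0.04]
    - [[0,0,0],-35,0.04]

```text
time_s: 34.95
tool_pos: [0.4721, 0.3618, 0.317]
orientation: [0.753, 2.58, 0.09]
ft_force: [0.1, -0.3, -4.0]
opening: 0.0469
grasp_force: 25.0
```

Emit:
carry_out:
  plan:
    - [[0,0,0],-7,0.04]
    - [[0,0,0],-14,0.04]
    - [[0,0,0],-20,0.04]
    - [[0,0,0],-25,0.04]
    - [[0,0,0],-25,0.04]

```text
time_s: 35.45
tool_pos: [0.4721, 0.3618, 0.317]
orientation: [0.182, 2.679, -0.045]
ft_force: [0.8, 0.3, -4.3]
opening: 0.0468
grasp_force: 25.0
```

```bash
python3 -c "
from h import *
s,R=st(); g=np.load('grasp.npy'); R0=Ro.from_rotvec(g[3:]).as_matrix()
print('rot err',np.degrees(R.T@Ro.from_matrix(R0@R.T).as_rotvec()).round(2))
print('to above grasp',(R.T@(g[:3]+[0,0,.2]-s['tool_pos'])).round(4), 'at',g[:3])"
```

```text
t 35.45 q [ 0.543  0.367  1.333 -0.318  1.098 -0.795] p [0.4721 0.3618 0.317 ] F [ 0.82  0.26 -4.34] op 0.0468 g 24.983084143605083
x [-0.889  0.121 -0.442] y [ 0.136  0.991 -0.002] z [ 0.437 -0.061 -0.897] tilt 26.21
rot err [-0.03 -0.02 -0.06]
to above grasp [-0.1153 -0.588   0.062 ] at [ 0.522065   -0.23843217  0.1133012 ]
```

Emit:
carry_out:
  plan:
    - [[-0.003,-0.015,0.001],0,0.04]
    - [[-0.009,-0.045,0.004],0,0.04]
    - [[-0.017,-0.085,0.009],0,0.04]
    - [[-0.025,-0.128,0.013],0,0.04]
    - [[-0.033,-0.17,0.018],0,0.04]

```text
time_s: 35.95
tool_pos: [0.486, 0.1861, 0.316]
orientation: [0.184, 2.678, -0.045]
ft_force: [0.9, 0.2, -2.8]
opening: 0.0466
grasp_force: 25.0
```

Emit:
carry_out:
  plan:
    - [[-0.008,-0.042,0.004],0,0.04]
    - [[-0.016,-0.084,0.009],0,0.04]
    - [[-0.025,-0.126,0.013],0,0.04]
    - [[-0.033,-0.168,0.018],0,0.04]
    - [[-0.041,-0.21,0.022],0,0.04]

```text
time_s: 36.45
tool_pos: [0.5035, -0.0284, 0.3149]
orientation: [0.185, 2.678, -0.046]
ft_force: [1.5, -0.4, -3.6]
opening: 0.0469
grasp_force: 25.0
```

Emit:
carry_out:
  plan:
    - [[-0.008,-0.042,0.004],0,0.04]
    - [[-0.016,-0.084,0.009],0,0.04]
    - [[-0.025,-0.126,0.013],0,0.04]
    - [[-0.033,-0.165,0.018],0,0.04]
    - [[-0.039,-0.195,0.021],0,0.04]

```text
time_s: 36.95
tool_pos: [0.5209, -0.2282, 0.3134]
orientation: [0.187, 2.678, -0.047]
ft_force: [0.4, -0.6, -2.0]
opening: 0.0472
grasp_force: 25.0
```

Emit:
carry_out:
  plan:
    - [[-0.002,-0.01,0.001],0,0.04]
    - [[-0.002,-0.013,0.001],0,0.04]
    - [[-0.002,-0.013,0.001],0,0.04]
    - [[-0.002,-0.013,0.001],0,0.04]

```text
time_s: 37.35
tool_pos: [0.5221, -0.2372, 0.3136]
orientation: [0.18, 2.679, -0.045]
ft_force: [0.1, 0.2, -3.2]
opening: 0.0468
grasp_force: 25.0
```

```bash
python3 -c "
from h import *
s,R=st(); g=np.load('grasp.npy')
print('to grasp',(R.T@(g[:3]-s['tool_pos'])).round(4))"
```

```text
t 37.35 q [-0.713  0.291  1.459  0.286  1.018 -2.254] p [ 0.5221 -0.2372  0.3136] F [ 0.08  0.21 -3.25] op 0.0468 g 24.984212941490114
x [-0.889  0.119 -0.441] y [ 0.134  0.991 -0.002] z [ 0.437 -0.061 -0.897] tilt 26.19
to grasp [ 0.0883 -0.0009  0.1798]
```

Emit:
carry_out:
  plan:
    - [[0.007,0,0.014],0,0.04]
    - [[0.022,0,0.045],0,0.04]
    - [[0.04,0,0.081],0,0.04]
    - [[0.057,0,0.117],0,0.04]
    - [[0.071,0,0.144],0,0.04]

```text
time_s: 37.85
tool_pos: [0.5219, -0.2372, 0.1512]
orientation: [0.179, 2.68, -0.044]
ft_force: [0.6, -0.6, -3.5]
opening: 0.0468
grasp_force: 25.0
```

Emit:
carry_out:
  plan:
    - [[0.007,-0.001,0.014],0,0.04]
    - [[0.012,-0.001,0.025],0,0.04]
    - [[0.014,-0.001,0.029],0,0.04]
    - [[0.015,-0.001,0.032],0,0.04]
    - [[0.016,-0.001,0.034],0,0.04]

```text
time_s: 38.35
tool_pos: [0.523, -0.2399, 0.116]
orientation: [0.18, 2.678, -0.046]
ft_force: [0.7, -0.1, -4.4]
opening: 0.0466
grasp_force: 25.0
```

Emit:
carry_out:
  plan:
    - [[0,0,0.001],0,0.04]
    - [[0.001,0,0.002],0,0.04]
    - [[0.001,0,0.002],0,0.04]

```text
time_s: 38.65
tool_pos: [0.5227, -0.24, 0.1134]
orientation: [0.181, 2.678, -0.046]
ft_force: [0.8, -0.5, -1.9]
opening: 0.0469
grasp_force: 25.0
```

Touching begins; a millimetre more, then release and retreat along the tool axis.

Emit:
carry_out:
  plan:
    - [[0.0005,0,0.001],0,0.04]
    - [[0.0005,0,0.001],0,0.04]

```text
time_s: 38.85
tool_pos: [0.5227, -0.24, 0.1133]
orientation: [0.18, 2.677, -0.046]
ft_force: [-4.5, 2.0, 8.4]
opening: 0.0471
grasp_force: 25.0
```

Emit:
carry_out:
  plan:
    - [[0,0,0],0,0.055]
    - [[0,0,0],0,0.07]
    - [[0,0,0],0,0.088]
    - [[0,0,0],0,0.088]
    - [[0,0,0],0,0.088]

```text
time_s: 39.35
tool_pos: [0.5226, -0.24, 0.1119]
orientation: [0.181, 2.679, -0.045]
ft_force: [0.2, -0.1, -0.3]
opening: 0.0846
grasp_force: 0.0
```

Emit:
carry_out:
  plan:
    - [[0,0,-0.02],0,0.088]
    - [[0,0,-0.05],0,0.088]
    - [[0,0,-0.09],0,0.088]
    - [[0,0,-0.13],0,0.088]
    - [[0,0,-0.17],0,0.088]

```text
time_s: 39.85
tool_pos: [0.4474, -0.2292, 0.2658]
orientation: [0.181, 2.68, -0.045]
ft_force: [0.5, 0.2, 0.8]
opening: 0.0882
grasp_force: 0.0
```

Emit:
carry_out:
  plan:
    - [[0.04,-0.1,-0.1],0,0.088]
    - [[0.04,-0.2,-0.1],0,0.088]
    - [[0.04,-0.2,-0.1],0,0.088]
    - [[0.04,-0.2,-0.1],0,0.088]
    - [[0.04,-0.2,-0.1],0,0.088]

```text
time_s: 40.35
tool_pos: [0.3403, -0.4195, 0.3379]
orientation: [0.183, 2.679, -0.048]
ft_force: [0.5, 0.3, -1.0]
opening: 0.0877
grasp_force: 0.0
```

```bash
python3 -c "
from h import *
st()
a=optics.read_camera('top');b=optics.read_camera('side')
o=np.zeros((600,800,3),np.uint8)
o[:300,:800]=cv2.resize(a[140:290,190:450],(800,462),interpolation=2)[80:380]
o[300:600,:400]=cv2.resize(b[130:280,270:470],(400,300),interpolation=2)
cv2.imwrite('pics/fin.png',o[:,:,::-1])"
```

```text
t 40.35 q [-1.251  0.25   1.445  0.428  1.258 -2.779] p [ 0.3403 -0.4195  0.3379] F [ 0.5   0.34 -0.99] op 0.0877 g 0.0
x [-0.889  0.121 -0.442] y [ 0.137  0.991 -0.004] z [ 0.437 -0.064 -0.897] tilt 26.23
```

View pics/fin.png

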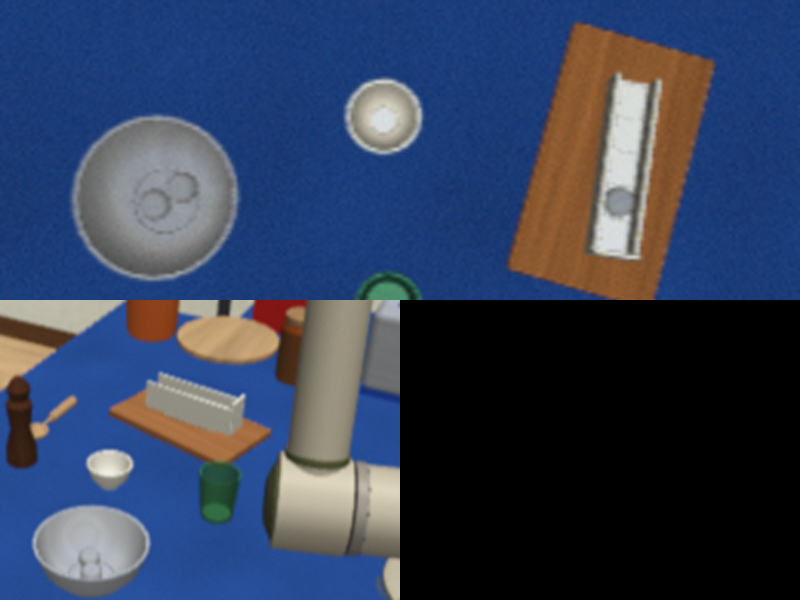

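The picture shows two balls in the bowl at (155,205) and (182,187). The cup stands upright on the board with one ball at (620,200), and nothing else has moved.

```bash
python3 -c "
from station import workorder
print(workorder.job_done())"
```

```text
the job is handed in; nothing more can be done
None
```

Handed in at about 40 s: two balls are in the steel bowl, the cup stands upright on its board with the last ball, and nothing spilled; the cup's lip now faces the other way, because I set it down turned half round on the board and re-gripped it before pouring.

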